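Load the blue tool holder into the workshop tool carousel

TASK

Turn the tool carousel by its black handle until the blue pocket stands at the red pointer, the loading point. Then stand the tool holder with the blue collar upright in the blue pocket, let go, and leave that pocket at the pointer.

Things in the scene. Friction and masses are not known exactly. Their poses are not given: they have to be found in the camera images.
- handle (a point): Centre of the black bar handle on the wheel's axis, 99 mm above the bench, with a 44 mm hub below it. Bar 80 mm long (along this point's x), 18 mm wide (y), 32 mm high, top at 115 mm; pinch it across its width from above and turn it about the vertical: the wheel turns with it. Its -x axis points to the blue pocket.
- wheel (a joint): Turn of the carousel wheel, rad, anticlockwise from above; 0 = blue pocket at the red pointer. Starts at 0.53 to 1.33. Light friction (0.08 N m); stays where left. Aluminium disc, 276 mm diameter, top 30 mm above the bench, with four open cups (blue, yellow, green, white) a quarter turn apart, 95 mm from the axis.
- blue_pocket (a point): Centre of the inner floor of the blue cup, 34 mm above the bench, 95 mm from the wheel axis. Cup 64 mm across inside, 72 mm outside; its wall rises 18 mm above this floor. Moves with the wheel; axes parallel to those of the handle.
- load_point (a point): Loading point, fixed: where the centre of a pocket's inner floor lies when that pocket stands at the red pointer; 95 mm from the wheel axis, 34 mm above the bench. The red pointer, a block 36 mm wide and 30 mm high, lies beyond it on the line from the axis, 154 to 190 mm from the axis; its -x axis points that way.
- blue_holder: Steel tool holder with a blue collar, upright and loose on the bench, about 0.22 kg, 78 mm high; origin at the centre of its underside, z up. Foot 40 mm diameter, 24 mm high; blue collar 46 mm diameter from 24 to 36 mm; steel stem (grip here) 30 mm diameter from 36 to 78 mm. Two like it with yellow and green collars stand near.
Things that resemble listed ones, but are neither listed nor needed, are in the scene too. Leave any orange look-alike of the blue_holder alone.

How it is judged:
On the way:
1. The blue pocket is turned to the loading point, the blue holder not yet in it (horizontal distance between blue_pocket and load_point below 0.018 m and horizontal distance between blue_holder and blue_pocket above 0.05 m), for 0.3 s.
At the end, for the whole second after the job is handed in: The blue pocket's centre is within 18 mm (about 11 degrees of wheel turn) of the loading point, and the blue holder stands at rest in it, foot on the pocket's floor (within 5 mm) and within 16 mm of its centre, upright within 8 degrees (horizontal distance between blue_pocket and load_point below 0.018 m and horizontal distance between blue_holder and blue_pocket below 0.016 m and z of blue_holder in the frame of blue_pocket between -0.005 and 0.005 m and angle between blue_holder's own z axis and vertical below 0.15 rad and linear speed of blue_holder below 0.02 m/s); the robot touches nothing.
It also fails if it takes over 54 s, if anything falls off the work surface, if the arm or the gripper's body presses on something with over 40 N, if the wrist force passes 120 N, or if a joint passes its speed limit or range.

ROBOT

A 6-joint arm with a two-finger parallel gripper is mounted at the origin on the work surface. World frame = base frame: x ahead of the robot, y to its left, z up, the work surface at z = 0. Lengths are in m, angles in rad, forces in N, time in s.
With the tool pointing down it reaches from about 0.35 to 0.975 m from the base axis. Payload 4.9 kg.
Tool frame: the origin (TCP) lies on the centre line of the jaws, within the pads' length; the fingertips stand 11 mm ahead of it and the grasp point (between the pads) lies 8 mm behind it; z points along the fingers, y is the direction in which the jaws open and shut (so a half turn about z gives the same grasp; the last joint's range is limited). The gripper opens to 85 mm and grips with 20 to 120 N. Pads are 22 mm wide; open, the fingers measure 114 mm over their backs; the gripper's body (76 mm by 85 mm) begins 54 mm behind the grasp point. The pads swing forward as they close: fully open they stand 13 mm farther back than shut.
Start: joints at [-1.361, 0.053, 1.613, -0, 1.476, -0.119], TCP at [0.202, -0.592, 0.242] pointing down, gripper open.
Joint ranges: [-3.01, 3.01], [-1.01, 2.22], [0.06, 2.58], [-1.02, 4.17], [0.09, 2.62], [-3.14, 3.14]. Speed limits (rad/s): [2.57, 2.57, 3.14, 3.14, 3.14, 3.14].

INTERFACE

Orientations are given as a rotation vector (axis times angle).
In Python, from station import ctrl gives the robot as it stands.
- The arm moves only by the tool send_rows, never from a script. Its argument "series" is a list of rows, each an object of numbers: "tx", "ty", "tz": the shift along the tool's x, y, z in cm; "wx", "wy", "wz": the turn, a rotation vector about the tool's x, y, z in rad; "jaw": the closure, from 0 (fully open) to 1 (shut). In form: [{"tx": .., "ty": .., "tz": .., "wx": .., "wy": .., "wz": .., "jaw": ..}, ...]. A call has 1 to 5 rows; each row shifts and turns the pose as measured when the row begins, along the tool's axes as they then stand; what a row does not reach is not made up. A row lasts 1/8 s, in which the tool goes at most 62.5 mm and 10.7 degrees, less where a joint would pass 70% of its speed; a pose out of reach is approached as far as the arm can. A call is refused whole if a number of a shift passes 6.25 or a number of a turn 0.188, either way. A call with a gripper value outside its range is refused whole. The fingers move at their own pace and stop on an object; "squeeze" is the grip in N (left out, the last holds). Time passes only in rows, so rows that do not move let the fingers close. It gives the time, the measured TCP pose, the force and the opening at its end, in the units of the state.
- ctrl.get_obs(): the state, without advancing time (a new reading comes with each control period).
- ctrl.get_image(name): name is "side" or "top" or "wrist"; returns the picture (420x560x3 uint8, red, green, blue); there is no depth.
- ctrl.camera_info(name): a dict with "mtx" (3x3 intrinsics, pixels), "R" (3x3) and "t" (3): a world point X has camera coordinates R X + t. Camera axes: x right, y down, z forward; pixel columns grow to the right and rows downward; lengths in m; the calibration is good to about 2 mm. A picture is of the moment at which its call begins: read the wrist's pose just before it. camera_info takes no time and is no camera call; for the wrist camera it gives the pose at the moment of the call.
- ctrl.finish_job(): hands the job in, once; it reports no verdict.
The state is a dict: "t": time; "q": joint angles; "dq": joint speeds; "effort": joint torques, N m; "tool_pos": TCP position; "tool_rot": TCP orientation; "contact_force": force on the tool from outside, world axes, zero at the start; "wrist_torque": the same for the moment, N m; "opening": finger opening in m.
Only numpy, scipy, OpenCV 4.12 (cv2) and the standard library are available. Lean on these libraries where they do the work, as an engineer would, in place of code of your own. Each camera call takes 0.05 s, during which the arm holds its last target.

## Working session

There is one attempt and no reset: what is moved stays moved. The work goes in short steps, Python scripts to look and compute and a tool call to move; the robot and the scene stay as the last step left them, time stands still between calls to the robot, and variables do not carry over. Pictures are saved under pics/ and viewed, and the job is handed in when it is done.

Besides the shell and the picture viewer there is one more tool, called after "Call:" as name(argument=value, ...), one argument or row to a line, values as JSON. send_rows: Moves the arm, as the interface text tells. Its arguments: {"type":"object","properties":{"series":{"type":"array"},"squeeze":{"type":"number"}},"required":["series"]}

```bash
mkdir -p pics; ls
python3 - <<'E'
from station import ctrl
import cv2,json
for n in ["top","side"]:
    im=ctrl.get_image(n); cv2.imwrite(f"pics/{n}0.png",im[:,:,::-1])
    c=ctrl.camera_info(n); print(n,c)
o=ctrl.get_obs(); print(o)
E
```

```text
pics
top {'mtx': array([[449.18425244,   0.        , 271.64129948],
       [  0.        , 449.18425244, 201.84054555],
       [  0.        ,   0.        ,   1.        ]]), 'R': array([[-0.00325905, -0.99989268, -0.01428321],
       [-0.98330162,  0.00580324, -0.18189076],
       [ 0.18195413,  0.01345191, -0.983215  ]]), 't': array([-0.04814023,  0.54428376,  0.81917539])}
side {'mtx': array([[425.29548136,   0.        , 287.0122939 ],
       [  0.        , 425.29548136, 199.80485225],
       [  0.        ,   0.        ,   1.        ]]), 'R': array([[-0.96415236, -0.2653213 , -0.00385263],
       [-0.14688317,  0.54573872, -0.82498157],
       [ 0.22098771, -0.79484204, -0.5651465 ]]), 't': array([0.49233255, 0.17479122, 0.61326792])}
{'t': 0.1, 'q': array([-1.36100566e+00,  5.33198811e-02,  1.61417191e+00,  2.73494720e-06,
        1.47601347e+00, -1.18968046e-01]), 'dq': array([-0.00024116, -0.00161397, -0.00311096,  0.0003865 , -0.00010739,
        0.00012339]), 'effort': array([ 6.84996630e-04, -3.94904995e+01, -3.71363389e+01, -9.47134458e-05,
        3.89938185e-03,  6.81467171e-06]), 'tool_pos': array([ 0.20169681, -0.59097591,  0.24115885]), 'tool_rot': array([-3.09735939e+00, -5.13777409e-01,  1.32030597e-04]), 'contact_force': array([-0.44161765, -0.22245126,  0.73440441]), 'wrist_torque': array([0.01864728, 0.02265974, 0.0278577 ]), 'opening': 0.08566697436958572}
```

View pics/top0.png

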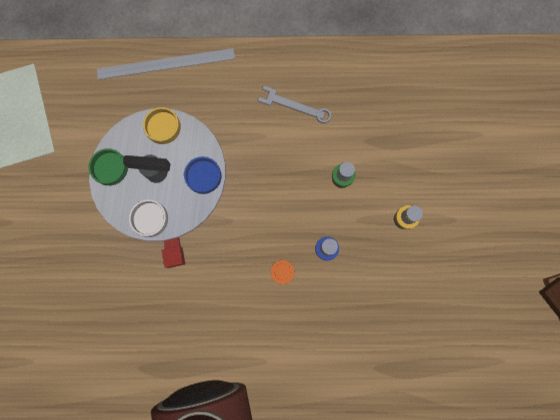

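View pics/side0.png

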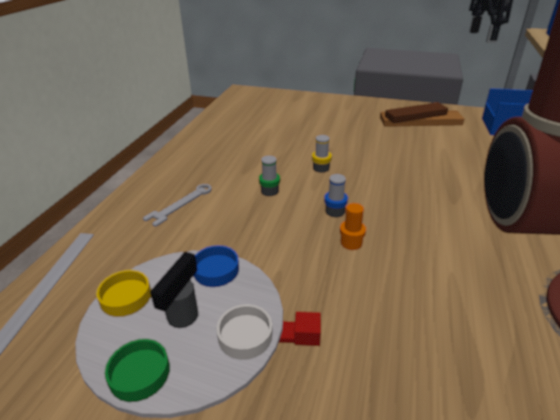

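The top view shows the wheel at about (158,174), the blue cup at (203,175), the handle at (147,163), the pointer at (173,252) and the blue holder's stem top at (330,246). I'll enlarge these regions.

```bash
cat > h.py <<'E'
import numpy as np, cv2
from station import ctrl
def p2w(n,u,v,z,c=None):
    c=c or ctrl.camera_info(n); R,t,K=map(np.array,(c["R"],c["t"],c["mtx"]))
    d=R.T@np.linalg.inv(K)@[u,v,1]; o=-R.T@t
    return o+d*(z-o[2])/d[2]
def w2p(n,X,c=None):
    c=c or ctrl.camera_info(n); p=np.array(c["mtx"])@(np.array(c["R"])@X+c["t"]); return p[:2]/p[2]
E
python3 - <<'E'
import cv2
t=cv2.imread("pics/top0.png")
cv2.imwrite("pics/c1.png",cv2.resize(t[95:275,80:240],None,fx=3.3,fy=3.3,interpolation=2))
cv2.imwrite("pics/c2.png",cv2.resize(t[200:300,250:370],None,fx=5,fy=5,interpolation=2))
s=cv2.imread("pics/side0.png")
cv2.imwrite("pics/c3.png",cv2.resize(s[165:265,290:410],None,fx=5,fy=5,interpolation=2))
E
```

```text
(no output)
```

View pics/c1.png

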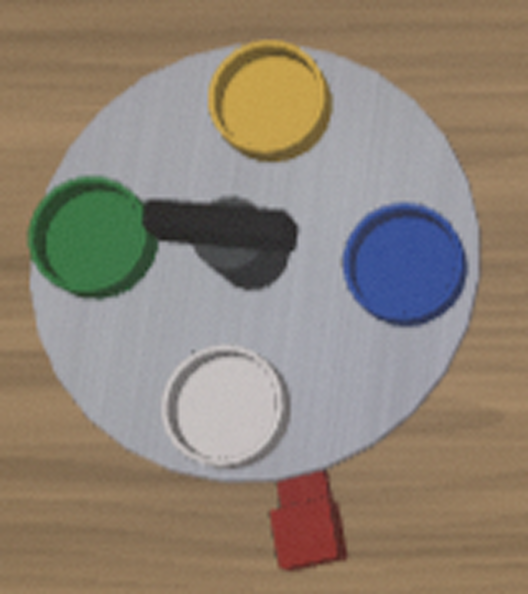

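View pics/c2.png

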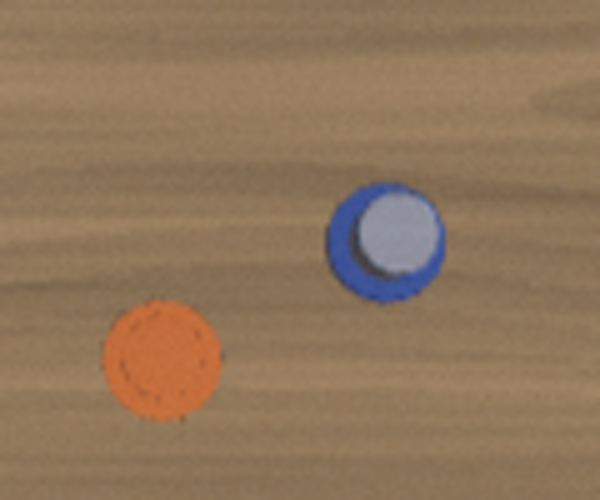

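View pics/c3.png

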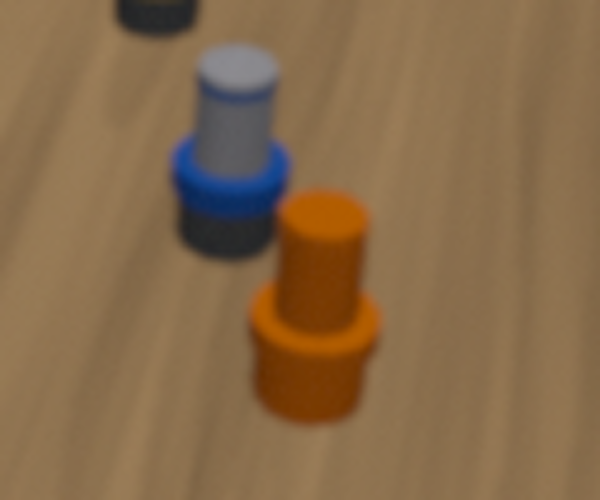

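Run:
```python
from h import *
f=lambda u,v,z:p2w("top",80+(u+.5)/3.3-.5,95+(v+.5)/3.3-.5,z)
B,Y,G,W=[f(*p,.052) for p in((405,264),(269,100),(93,237),(226,405))]
c=(B+Y+G+W)/4; print("centre",c,[np.linalg.norm((p-c)[:2]) for p in(B,Y,G,W)])
print("BG mid",(B+G)/2,"YW",(Y+W)/2)
ang=lambda p:np.degrees(np.arctan2(p[1]-c[1],p[0]-c[0]))
print([ang(p) for p in(B,Y,G,W)])
print("disc",f(255,262,.03))
hp=[f(*p,.115) for p in((146,214),(296,232))]; print("handle",hp,sum(hp)/2)
for p in((305,538),): q=f(*p,.03); print("pointer",q,np.linalg.norm((q-c)[:2]),ang(q))
q=f(302,490,.01);print("tip",q,ang(q))
g=lambda n,o,u,v,z:p2w(n,o[0]+(u+.5)/5-.5,o[1]+(v+.5)/5-.5,z)
print("holder",g("top",(250,200),399,234,.078),g("top",(250,200),386,242,.036),g("side",(290,165),239,68,.078))
print("orange",g("top",(250,200),162,360,.036), g("side",(290,165),325,217,.078))
print("green",p2w("top",344,174,.036),"yellow",p2w("top",407,217,.036))
```

```text
centre [0.60764319 0.17819749 0.052     ] [np.float64(0.09407480707046577), np.float64(0.09395738026172872), np.float64(0.09365639372058579), np.float64(0.09345609885738922)]
BG mid [0.60737428 0.17801299 0.052     ] YW [0.60791211 0.17838199 0.052     ]
[np.float64(-95.60225381052295), np.float64(-5.195732941985606), np.float64(84.70316717837429), np.float64(174.5491089489784)]
disc [0.60582282 0.17992233 0.03      ]
handle [array([0.61218913, 0.21810433, 0.115     ]), array([0.60130384, 0.13440115, 0.115     ])] [0.60674648 0.17625274 0.115     ]
pointer [0.43865038 0.14317459 0.03      ] 0.17258381532915648 -168.29149314139158
tip [0.4687324  0.15077243 0.01      ] -168.83176320647772
holder [ 0.45512619 -0.15660493  0.078     ] [ 0.45559011 -0.15632342  0.036     ] [ 0.45527649 -0.15354497  0.078     ]
orange [ 0.41100255 -0.06977919  0.036     ] [ 0.41112712 -0.06654696  0.078     ]
green [ 0.60186391 -0.19411563  0.036     ] yellow [ 0.51504457 -0.31352276  0.036     ]
```

Four cups agree: axis (0.6075, 0.178), radius about 94 mm against 95 mm nominal. The wheel reads 73° (1.27 rad), which is inside the given range. The holder is at (0.455, -0.155), where both cameras agree to 3 mm. I'll write a helper that works out how far to go.

```bash
cat > plan.py <<'E'
import sys,numpy as np
from scipy.spatial.transform import Rotation as Rn
from station import ctrl
def st():
    o=ctrl.get_obs(); R=Rn.from_rotvec(o["tool_rot"]); m=R.as_matrix()
    print("t %.2f pos"%o["t"],np.round(o["tool_pos"],4),"yaw %.1f tilt %.2f"%(np.degrees(np.arctan2(m[1,0],m[0,0])),np.degrees(np.arccos(-m[2,2]))),"F",np.round(o["contact_force"],1),"open %.4f"%o["opening"],"q6 %.2f"%o["q"][5])
    return np.array(o["tool_pos"]),R
def plan(pos,yawdeg,n=None,smax=5.5,rmax=.18):
    p,R=st(); y=np.radians(yawdeg)
    G=Rn.from_matrix(np.array([[np.cos(y),np.sin(y),0],[np.sin(y),-np.cos(y),0],[0,0,-1]]))
    d=(R.inv()*G).as_rotvec(); D=np.array(pos)-p
    n=n or max(1,int(np.ceil(max(np.abs(d).max()/rmax,np.linalg.norm(D)*100/smax))))
    for k in range(n):
        Rk=R*Rn.from_rotvec(d*k/n); s=Rk.inv().apply(D/n)*100
        print(k+1,"t",np.round(s,2),"w",np.round(d/n,3))
if __name__=="__main__":
    a=list(map(float,sys.argv[1:]))
    plan(a[:3],a[3],int(a[4]) if len(a)>4 else None)
E
python3 plan.py .6075 .178 .2 84.6
```

```text
t 0.10 pos [ 0.2017 -0.591   0.2412] yaw 18.8 tilt 0.11 F [-0.4 -0.2  0.7] open 0.0857 q6 -0.12
1 t [ 3.95 -3.73  0.27] w [-0.    -0.    -0.072]
2 t [ 4.21 -3.44  0.26] w [-0.    -0.    -0.072]
3 t [ 4.44 -3.13  0.26] w [-0.    -0.    -0.072]
4 t [ 4.66 -2.8   0.26] w [-0.    -0.    -0.072]
5 t [ 4.85 -2.46  0.26] w [-0.    -0.    -0.072]
6 t [ 5.01 -2.1   0.26] w [-0.    -0.    -0.072]
7 t [ 5.15 -1.74  0.26] w [-0.    -0.    -0.072]
8 t [ 5.26 -1.37  0.26] w [-0.    -0.    -0.072]
9 t [ 5.34 -0.99  0.26] w [-0.    -0.    -0.072]
10 t [ 5.4  -0.6   0.26] w [-0.    -0.    -0.072]
11 t [ 5.43 -0.21  0.26] w [-0.    -0.    -0.072]
12 t [5.43 0.18 0.26] w [-0.    -0.    -0.072]
13 t [5.4  0.57 0.26] w [-0.    -0.    -0.072]
14 t [5.35 0.95 0.26] w [-0.    -0.    -0.072]
15 t [5.27 1.33 0.26] w [-0.    -0.    -0.072]
16 t [5.16 1.71 0.26] w [-0.    -0.    -0.072]
```

Call:
send_rows(
  series=[
    {"tx": 4,"ty": -3.7,"wz": -0.07,"jaw": 0},
    {"tx": 4.2,"ty": -3.4,"wz": -0.07,"jaw": 0},
    {"tx": 4.4,"ty": -3.1,"wz": -0.07,"jaw": 0},
    {"tx": 4.7,"ty": -2.8,"wz": -0.07,"jaw": 0},
    {"tx": 4.9,"ty": -2.5,"wz": -0.07,"jaw": 0},
  ],
)

```text
invalid input at $.series[0]: expected keys tx, ty, tz, wx, wy, wz, jaw
```

Call:
send_rows(
  series=[
    {"tx": 5,"ty": -2.1,"wz": -0.07,"jaw": 0},
    {"tx": 5.2,"ty": -1.7,"wz": -0.07,"jaw": 0},
    {"tx": 5.3,"ty": -1.4,"wz": -0.07,"jaw": 0},
    {"tx": 5.3,"ty": -1.0,"wz": -0.07,"jaw": 0},
    {"tx": 5.4,"ty": -0.6,"wz": -0.07,"jaw": 0},
  ],
)

```text
invalid input at $.series[0]: expected keys tx, ty, tz, wx, wy, wz, jaw
```

```bash
python3 plan.py .6075 .178 .2 84.6
```

```text
t 0.10 pos [ 0.2017 -0.591   0.2412] yaw 18.8 tilt 0.11 F [-0.4 -0.2  0.7] open 0.0857 q6 -0.12
1 t [ 3.95 -3.73  0.27] w [-0.    -0.    -0.072]
2 t [ 4.21 -3.44  0.26] w [-0.    -0.    -0.072]
3 t [ 4.44 -3.13  0.26] w [-0.    -0.    -0.072]
4 t [ 4.66 -2.8   0.26] w [-0.    -0.    -0.072]
5 t [ 4.85 -2.46  0.26] w [-0.    -0.    -0.072]
6 t [ 5.01 -2.1   0.26] w [-0.    -0.    -0.072]
7 t [ 5.15 -1.74  0.26] w [-0.    -0.    -0.072]
8 t [ 5.26 -1.37  0.26] w [-0.    -0.    -0.072]
9 t [ 5.34 -0.99  0.26] w [-0.    -0.    -0.072]
10 t [ 5.4  -0.6   0.26] w [-0.    -0.    -0.072]
11 t [ 5.43 -0.21  0.26] w [-0.    -0.    -0.072]
12 t [5.43 0.18 0.26] w [-0.    -0.    -0.072]
13 t [5.4  0.57 0.26] w [-0.    -0.    -0.072]
14 t [5.35 0.95 0.26] w [-0.    -0.    -0.072]
15 t [5.27 1.33 0.26] w [-0.    -0.    -0.072]
16 t [5.16 1.71 0.26] w [-0.    -0.    -0.072]
```

All the keys are required.

Call:
send_rows(
  series=[
    {"tx": 4,"ty": -3.7,"tz": 0,"wx": 0,"wy": 0,"wz": -0.07,"jaw": 0},
    {"tx": 4.2,"ty": -3.4,"tz": 0,"wx": 0,"wy": 0,"wz": -0.07,"jaw": 0},
    {"tx": 4.4,"ty": -3.1,"tz": 0,"wx": 0,"wy": 0,"wz": -0.07,"jaw": 0},
    {"tx": 4.7,"ty": -2.8,"tz": 0,"wx": 0,"wy": 0,"wz": -0.07,"jaw": 0},
    {"tx": 4.9,"ty": -2.5,"tz": 0,"wx": 0,"wy": 0,"wz": -0.07,"jaw": 0},
  ],
)

```text
t: 0.72
tool_pos: [0.3304, -0.3455, 0.2382]
tool_rot: [-2.953, -1.05, -0.001]
contact_force: [0.7, -1.2, 0.5]
opening: 0.0856
```

Call:
send_rows(
  series=[
    {"tx": 5,"ty": -2.1,"tz": 0,"wx": 0,"wy": 0,"wz": -0.07,"jaw": 0},
    {"tx": 5.2,"ty": -1.7,"tz": 0,"wx": 0,"wy": 0,"wz": -0.07,"jaw": 0},
    {"tx": 5.3,"ty": -1.4,"tz": 0,"wx": 0,"wy": 0,"wz": -0.07,"jaw": 0},
    {"tx": 5.3,"ty": -1.0,"tz": 0,"wx": 0,"wy": 0,"wz": -0.07,"jaw": 0},
    {"tx": 5.4,"ty": -0.6,"tz": 0,"wx": 0,"wy": 0,"wz": -0.07,"jaw": 0},
  ],
)

```text
t: 1.35
tool_pos: [0.4601, -0.0962, 0.238]
tool_rot: [-2.717, -1.562, -0.003]
contact_force: [0.2, 0.1, 0.3]
opening: 0.0855
```

```bash
python3 plan.py .6075 .178 .2 84.6
```

```text
t 1.35 pos [ 0.4601 -0.0962  0.238 ] yaw 59.8 tilt 0.43 F [0.2 0.1 0.3] open 0.0855 q6 0.16
1 t [ 5.18 -0.17  0.66] w [-0.001 -0.001 -0.072]
2 t [5.18 0.2  0.66] w [-0.001 -0.001 -0.072]
3 t [5.16 0.57 0.65] w [-0.001 -0.001 -0.072]
4 t [5.1  0.94 0.65] w [-0.001 -0.001 -0.072]
5 t [5.02 1.31 0.64] w [-0.001 -0.001 -0.072]
6 t [4.91 1.67 0.64] w [-0.001 -0.001 -0.072]
```

Call:
send_rows(
  series=[
    {"tx": 5.2,"ty": -0.2,"tz": 0.6,"wx": 0,"wy": 0,"wz": -0.07,"jaw": 0},
    {"tx": 5.2,"ty": 0.2,"tz": 0.6,"wx": 0,"wy": 0,"wz": -0.07,"jaw": 0},
    {"tx": 5.2,"ty": 0.6,"tz": 0.6,"wx": 0,"wy": 0,"wz": -0.07,"jaw": 0},
    {"tx": 5.1,"ty": 0.9,"tz": 0.6,"wx": 0,"wy": 0,"wz": -0.07,"jaw": 0},
    {"tx": 5,"ty": 1.3,"tz": 0.6,"wx": 0,"wy": 0,"wz": -0.07,"jaw": 0},
  ],
)

```text
t: 1.98
tool_pos: [0.5845, 0.1422, 0.2073]
tool_rot: [-2.391, -2.029, -0.004]
contact_force: [1.1, -0.3, -0.2]
opening: 0.0853
```

```bash
python3 plan.py .6075 .178 .2 84.6
```

```text
t 1.98 pos [0.5845 0.1422 0.2073] yaw 80.6 tilt 0.36 F [ 1.1 -0.3 -0.2] open 0.0853 q6 0.27
1 t [3.9  1.69 0.74] w [-0.003 -0.006 -0.069]
```

Call:
send_rows(
  series=[
    {"tx": 3.9,"ty": 1.7,"tz": 0.7,"wx": 0,"wy": 0,"wz": -0.07,"jaw": 0},
    {"tx": 0,"ty": 0,"tz": 0,"wx": 0,"wy": 0,"wz": 0,"jaw": 0},
  ],
)

```text
t: 2.22
tool_pos: [0.6078, 0.1821, 0.1977]
tool_rot: [-2.31, -2.118, 0.0]
contact_force: [1.0, 0.7, -0.0]
opening: 0.0857
```

```bash
python3 - <<'E'
from h import *
c=ctrl.camera_info("wrist"); im=ctrl.get_image("wrist"); cv2.imwrite("pics/w1.png",im[:,:,::-1])
# predicted top corners of the handle
a=np.radians(84.6);x=np.array([np.cos(a),np.sin(a),0]);y=np.array([-np.sin(a),np.cos(a),0])
for s,r in((1,1),(1,-1),(-1,-1),(-1,1)): print(w2p("wrist",np.array([.6075,.178,.115])+s*.04*x+r*.009*y,c))
E
python3 plan.py .6075 .178 .1 84.6 4
```

```text
[265.54417734 167.92574495]
[296.25033058 168.22219649]
[293.54835214 289.5337476 ]
[265.89615088 289.24911831]
t 2.27 pos [0.6074 0.1811 0.1981] yaw 85.0 tilt 0.43 F [-0.  -0.1 -0.1] open 0.0858 q6 0.26
1 t [-0.09  0.02  2.45] w [-0.001 -0.001  0.002]
2 t [-0.09  0.02  2.45] w [-0.001 -0.001  0.002]
3 t [-0.08  0.02  2.45] w [-0.001 -0.001  0.002]
4 t [-0.08  0.01  2.45] w [-0.001 -0.001  0.002]
```

View pics/w1.png

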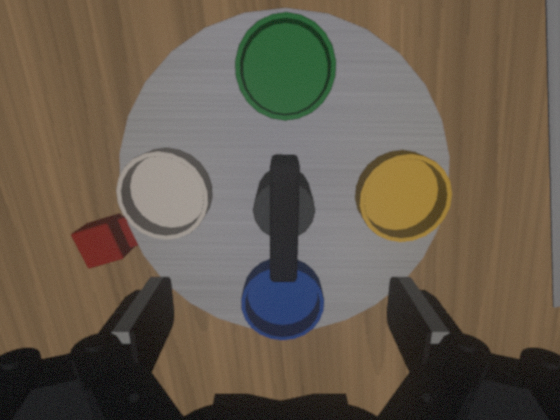

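Wrist picture: the bar runs from (285,155) to (284,281), about 10 px above prediction. I'll check this against the cups and pointer in the same picture.

Run:
```python
from h import *
c=ctrl.camera_info("wrist"); 
B,Y,G,W=[p2w("wrist",u,v,.052,c) for u,v in((283,298),(405.5,197.5),(285.5,66),(163,195.5))]
ce=(B+Y+G+W)/4
print(ce,[np.linalg.norm((p-ce)[:2]) for p in(B,Y,G,W)],[np.degrees(np.arctan2(*(p-ce)[1::-1])) for p in (B,Y,G,W)])
h=[p2w("wrist",u,v,.115,c) for u,v in((285,155),(284.5,281))]; print(h,(h[0]+h[1])/2)
print(p2w("wrist",94,245,.03,c))
```

```text
[0.6104812  0.18307561 0.052     ] [np.float64(0.09087686466978111), np.float64(0.09435402822978851), np.float64(0.0935554823835424), np.float64(0.09429929617292743)] [np.float64(-95.40068368454715), np.float64(-6.209103798358949), np.float64(84.63297899212797), np.float64(175.41798656421057)]
[array([0.61402625, 0.22409512, 0.115     ]), array([0.60694043, 0.1426651 , 0.115     ])] [0.61048334 0.18338011 0.115     ]
[0.44008907 0.14591635 0.03      ]
```

```bash
python3 - <<'E'
from h import *
B,Y,G,W=[p2w("side",u,v,.052) for u,v in((216,262),(124,288),(138,364),(245,327))]
ce=(B+Y+G+W)/4
print(ce,[np.linalg.norm((p-ce)[:2]) for p in(B,Y,G,W)])
E
python3 plan.py .609 .181 .1 84.7 4
```

```text
[0.60644307 0.18434562 0.052     ] [np.float64(0.09357725671088399), np.float64(0.09478859898192772), np.float64(0.09345996226082273), np.float64(0.09422475009506236)]
t 2.27 pos [0.6074 0.1811 0.1981] yaw 85.0 tilt 0.43 F [-0.  -0.1 -0.1] open 0.0858 q6 0.26
1 t [-0.01  0.05  2.45] w [-0.001 -0.001  0.001]
2 t [-0.01  0.05  2.45] w [-0.001 -0.001  0.001]
3 t [-0.    0.05  2.45] w [-0.001 -0.001  0.001]
4 t [-0.    0.04  2.45] w [-0.001 -0.001  0.001]
```

Call:
send_rows(
  series=[
    {"tx": 0,"ty": 0.05,"tz": 2.5,"wx": 0,"wy": 0,"wz": 0,"jaw": 0},
    {"tx": 0,"ty": 0,"tz": 2.5,"wx": 0,"wy": 0,"wz": 0,"jaw": 0},
    {"tx": 0,"ty": 0,"tz": 2.5,"wx": 0,"wy": 0,"wz": 0,"jaw": 0},
    {"tx": 0,"ty": 0,"tz": 2.3,"wx": 0,"wy": 0,"wz": 0,"jaw": 0},
    {"tx": 0,"ty": 0,"tz": 0,"wx": 0,"wy": 0,"wz": 0,"jaw": 0},
  ],
)

```text
t: 2.9
tool_pos: [0.606, 0.176, 0.0992]
tool_rot: [-2.321, -2.109, 0.001]
contact_force: [-0.9, 0.5, 0.3]
opening: 0.0854
```

```bash
python3 plan.py .608 .1815 .1 84.7 1
python3 - <<'E'
from h import *
cv2.imwrite("pics/w2.png",ctrl.get_image("wrist")[:,:,::-1])
E
```

```text
t 2.90 pos [0.606  0.176  0.0992] yaw 84.5 tilt 0.32 F [-0.9  0.5  0.3] open 0.0854 q6 0.26
1 t [ 0.56  0.15 -0.08] w [-0.005 -0.003 -0.003]
```

View pics/w2.png

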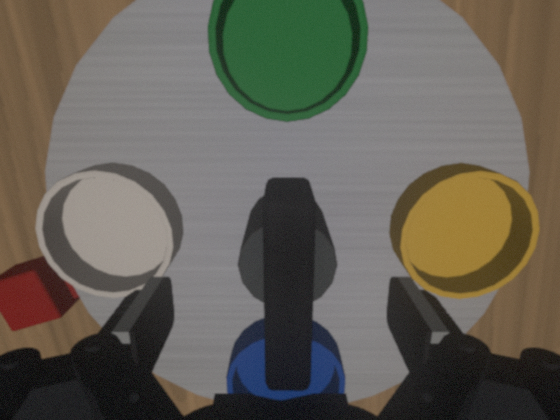

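The bar spans columns 265–314 (centre 289) and the jaws are centred near column 281, so I'll nudge +y and +x, then close.

Call:
send_rows(
  series=[
    {"tx": 0.5,"ty": 0.2,"tz": 0,"wx": 0,"wy": 0,"wz": 0,"jaw": 0},
    {"tx": 0,"ty": 0,"tz": 0,"wx": 0,"wy": 0,"wz": 0,"jaw": 1},
    {"tx": 0,"ty": 0,"tz": 0,"wx": 0,"wy": 0,"wz": 0,"jaw": 1},
    {"tx": 0,"ty": 0,"tz": 0,"wx": 0,"wy": 0,"wz": 0,"jaw": 1},
    {"tx": 0,"ty": 0,"tz": 0,"wx": 0,"wy": 0,"wz": 0,"jaw": 1},
  ],
  squeeze=40,
)

```text
t: 3.58
tool_pos: [0.6096, 0.1815, 0.1062]
tool_rot: [-2.322, -2.109, -0.003]
contact_force: [-12.5, -0.3, 6.3]
opening: 0.0176
```

Call:
send_rows(
  series=[
    {"tx": 0,"ty": 0,"tz": 0,"wx": 0,"wy": 0,"wz": 0,"jaw": 1},
    {"tx": 0,"ty": 0,"tz": 0,"wx": 0,"wy": 0,"wz": 0,"jaw": 1},
  ],
)

```text
t: 3.82
tool_pos: [0.6096, 0.1815, 0.1062]
tool_rot: [-2.322, -2.109, -0.003]
contact_force: [-0.2, -0.6, 0.4]
opening: 0.0169
```

```bash
python3 plan.py .608 .1815 .1 11.7
python3 - <<'E'
from h import *
cv2.imwrite("pics/w3.png",ctrl.get_image("wrist")[:,:,::-1])
E
```

```text
t 3.83 pos [0.6096 0.1815 0.1062] yaw 84.5 tilt 0.29 F [-0.2 -0.6  0.4] open 0.0169 q6 0.26
1 t [-0.   -0.02  0.08] w [-0.001 -0.     0.159]
2 t [-0.01 -0.02  0.08] w [-0.001 -0.     0.159]
3 t [-0.01 -0.02  0.08] w [-0.001 -0.     0.159]
4 t [-0.01 -0.02  0.08] w [-0.001 -0.     0.159]
5 t [-0.01 -0.01  0.08] w [-0.001 -0.     0.159]
6 t [-0.02 -0.01  0.08] w [-0.001 -0.     0.159]
7 t [-0.02 -0.01  0.08] w [-0.001 -0.     0.159]
8 t [-0.02 -0.01  0.08] w [-0.001 -0.     0.159]
```

View pics/w3.png

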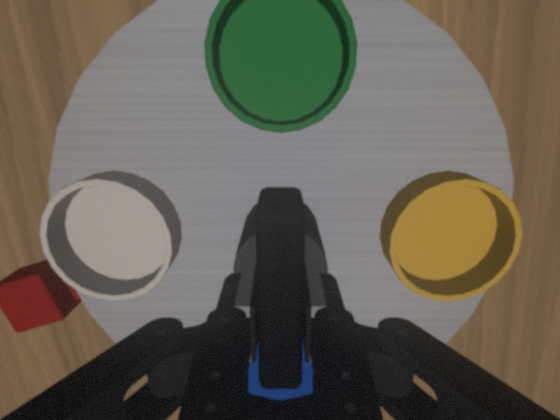

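Gripped: opening 17 mm, residual force near zero. Next I'll turn clockwise about the tool axis.

Call:
send_rows(
  series=[
    {"tx": 0,"ty": 0,"tz": 0,"wx": 0,"wy": 0,"wz": 0.1,"jaw": 1},
    {"tx": 0,"ty": 0,"tz": 0,"wx": 0,"wy": 0,"wz": 0.15,"jaw": 1},
    {"tx": 0,"ty": 0,"tz": 0,"wx": 0,"wy": 0,"wz": 0.15,"jaw": 1},
  ],
)

```text
t: 4.25
tool_pos: [0.6098, 0.1814, 0.1062]
tool_rot: [-2.703, -1.591, -0.001]
contact_force: [-0.4, -1.1, 0.3]
opening: 0.0171
```

```bash
python3 plan.py .609 .1815 .106 11.7
```

```text
t 4.25 pos [0.6098 0.1814 0.1062] yaw 61.0 tilt 0.27 F [-0.4 -1.1  0.3] open 0.0171 q6 0.68
1 t [-0.01 -0.01  0.  ] w [-0.001 -0.     0.172]
2 t [-0.01 -0.01  0.  ] w [-0.001 -0.     0.172]
3 t [-0.01 -0.01  0.  ] w [-0.001 -0.     0.172]
4 t [-0.01 -0.01  0.  ] w [-0.001 -0.     0.172]
5 t [-0.01 -0.01  0.  ] w [-0.001 -0.     0.172]
```

Call:
send_rows(
  series=[
    {"tx": 0,"ty": 0,"tz": 0,"wx": 0,"wy": 0,"wz": 0.17,"jaw": 1},
    {"tx": 0,"ty": 0,"tz": 0,"wx": 0,"wy": 0,"wz": 0.17,"jaw": 1},
    {"tx": 0,"ty": 0,"tz": 0,"wx": 0,"wy": 0,"wz": 0.17,"jaw": 1},
    {"tx": 0,"ty": 0,"tz": 0,"wx": 0,"wy": 0,"wz": 0.17,"jaw": 1},
    {"tx": 0,"ty": 0,"tz": 0,"wx": 0,"wy": 0,"wz": 0.15,"jaw": 1},
  ],
)

```text
t: 4.88
tool_pos: [0.6101, 0.181, 0.1062]
tool_rot: [-3.121, -0.326, 0.001]
contact_force: [-1.9, -0.1, 0.0]
opening: 0.017
```

Call:
send_rows(
  series=[
    {"tx": 0,"ty": 0,"tz": 0,"wx": 0,"wy": 0,"wz": 0,"jaw": 1},
  ],
)

```text
t: 5.0
tool_pos: [0.6102, 0.181, 0.1062]
tool_rot: [-3.121, -0.328, 0.002]
contact_force: [-1.5, -0.1, 0.2]
opening: 0.017
```

```bash
python3 plan.py .609 .1815 .106 11.9
python3 - <<'E'
from h import *
t=ctrl.get_image("top")[:,:,::-1];cv2.imwrite("pics/t4.png",cv2.resize(t[95:275,80:260],None,fx=3.3,fy=3.3,interpolation=2))
E
```

```text
t 5.00 pos [0.6102 0.181  0.1062] yaw 12.0 tilt 0.19 F [-1.5 -0.1  0.2] open 0.0170 q6 1.53
1 t [-0.1  -0.07  0.02] w [-0.003  0.001  0.002]
```

View pics/t4.png

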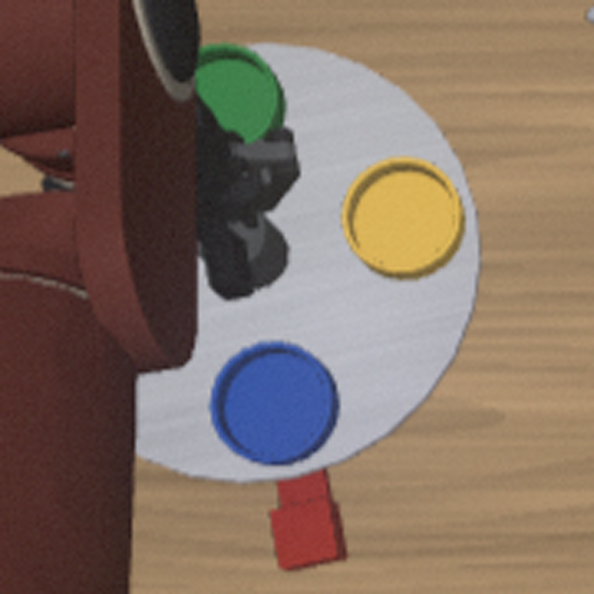

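Run:
```python
from h import *
f=lambda u,v,z:p2w("top",80+(u+.5)/3.3-.5,95+(v+.5)/3.3-.5,z)
b=f(275,402,.052);y=f(404,217,.052);c=np.array([.6076,.1782,0])
for n,p in(("b",b),("y",y),("ptr",f(305,538,.03))): print(n,p,np.degrees(np.arctan2(p[1]-c[1],p[0]-c[0])))
```

```text
b [0.51622268 0.15847725 0.052     ] -167.82020537526753
y [0.62727494 0.08588536 0.052     ] -77.968612478751
ptr [0.43865038 0.14317459 0.03      ] -168.28776540415888
```

The blue cup lies at -167.8° against the pointer's -168.3°, which is good. I'll release and rise.

Call:
send_rows(
  series=[
    {"tx": 0,"ty": 0,"tz": 0,"wx": 0,"wy": 0,"wz": 0,"jaw": 0},
    {"tx": 0,"ty": 0,"tz": 0,"wx": 0,"wy": 0,"wz": 0,"jaw": 0},
    {"tx": 0,"ty": 0,"tz": 0,"wx": 0,"wy": 0,"wz": 0,"jaw": 0},
    {"tx": 0,"ty": 0,"tz": -2,"wx": 0,"wy": 0,"wz": 0,"jaw": 0},
    {"tx": 0,"ty": 0,"tz": -5,"wx": 0,"wy": 0,"wz": 0,"jaw": 0},
  ],
)

```text
t: 5.68
tool_pos: [0.6075, 0.1803, 0.1734]
tool_rot: [-3.121, -0.336, 0.016]
contact_force: [0.2, -0.3, 0.1]
opening: 0.0856
```

Call:
send_rows(
  series=[
    {"tx": 0,"ty": 0,"tz": -4,"wx": 0,"wy": 0,"wz": 0,"jaw": 0},
  ],
)

```text
t: 5.8
tool_pos: [0.6086, 0.1803, 0.2171]
tool_rot: [-3.121, -0.336, 0.012]
contact_force: [0.6, -0.5, -0.0]
opening: 0.0852
```

```bash
python3 plan.py .455 -.155 .2 11.9
```

```text
t 5.80 pos [0.6086 0.1803 0.2171] yaw 12.3 tilt 0.46 F [ 0.6 -0.5 -0. ] open 0.0852 q6 1.53
1 t [-3.16  4.21  0.25] w [-0.001  0.001  0.001]
2 t [-3.16  4.22  0.25] w [-0.001  0.001  0.001]
3 t [-3.15  4.22  0.25] w [-0.001  0.001  0.001]
4 t [-3.15  4.22  0.25] w [-0.001  0.001  0.001]
5 t [-3.15  4.23  0.25] w [-0.001  0.001  0.001]
6 t [-3.14  4.23  0.25] w [-0.001  0.001  0.001]
7 t [-3.14  4.23  0.25] w [-0.001  0.001  0.001]
```

```bash
python3 plan.py .455 -.155 .2 -20
```

```text
t 5.80 pos [0.6086 0.1803 0.2171] yaw 12.3 tilt 0.46 F [ 0.6 -0.5 -0. ] open 0.0852 q6 1.53
1 t [-3.16  4.21  0.25] w [-0.     0.001  0.081]
2 t [-2.81  4.46  0.25] w [-0.     0.001  0.081]
3 t [-2.45  4.67  0.25] w [-0.     0.001  0.081]
4 t [-2.06  4.85  0.25] w [-0.     0.001  0.081]
5 t [-1.67  5.    0.24] w [-0.     0.001  0.081]
6 t [-1.26  5.12  0.24] w [-0.     0.001  0.081]
7 t [-0.84  5.2   0.24] w [-0.     0.001  0.081]
```

Call:
send_rows(
  series=[
    {"tx": -3.2,"ty": 4.2,"tz": 0.2,"wx": 0,"wy": 0,"wz": 0.08,"jaw": 0},
    {"tx": -2.8,"ty": 4.5,"tz": 0.2,"wx": 0,"wy": 0,"wz": 0.08,"jaw": 0},
    {"tx": -2.5,"ty": 4.7,"tz": 0.2,"wx": 0,"wy": 0,"wz": 0.08,"jaw": 0},
    {"tx": -2.1,"ty": 4.9,"tz": 0.2,"wx": 0,"wy": 0,"wz": 0.08,"jaw": 0},
    {"tx": -1.7,"ty": 5,"tz": 0.2,"wx": 0,"wy": 0,"wz": 0.08,"jaw": 0},
  ],
)

```text
t: 6.42
tool_pos: [0.5006, -0.0638, 0.2228]
tool_rot: [-3.124, 0.298, -0.027]
contact_force: [0.5, -0.8, 0.6]
opening: 0.0854
```

```bash
python3 plan.py .455 -.155 .2 -20
```

```text
t 6.42 pos [ 0.5006 -0.0638  0.2228] yaw -10.9 tilt 1.01 F [ 0.5 -0.8  0.6] open 0.0854 q6 1.48
1 t [-1.4   4.91  1.09] w [-0.003 -0.008  0.079]
2 t [-0.99  5.    1.12] w [-0.003 -0.008  0.079]
```

Call:
send_rows(
  series=[
    {"tx": -1.4,"ty": 4.9,"tz": 1.1,"wx": 0,"wy": -0.01,"wz": 0.08,"jaw": 0},
    {"tx": -1,"ty": 4.8,"tz": 1.1,"wx": 0,"wy": -0.01,"wz": 0.08,"jaw": 0},
    {"tx": 0,"ty": 0,"tz": 0,"wx": 0,"wy": 0,"wz": 0,"jaw": 0},
  ],
)

```text
t: 6.8
tool_pos: [0.4538, -0.1584, 0.2055]
tool_rot: [-3.087, 0.561, -0.009]
contact_force: [0.8, 0.5, -0.4]
opening: 0.0853
```

```bash
python3 plan.py .455 -.155 .2 -20
python3 - <<'E'
from h import *
c=ctrl.camera_info("wrist");cv2.imwrite("pics/w5.png",ctrl.get_image("wrist")[:,:,::-1])
np.savez("w5.npz",**{k:np.array(v) for k,v in c.items()})
for z in(.078,.036):print(w2p("wrist",np.array([.455,-.155,z]),c))
t=ctrl.get_image("top")[:,:,::-1];cv2.imwrite("pics/t5.png",cv2.resize(t[95:275,80:260],None,fx=3.3,fy=3.3,interpolation=2))
E
```

```text
t 6.80 pos [ 0.4538 -0.1584  0.2055] yaw -20.6 tilt 0.38 F [ 0.8  0.5 -0.4] open 0.0853 q6 1.44
1 t [-0.01 -0.36  0.55] w [-0.004 -0.005 -0.011]
[276.71960475 203.90266589]
[277.40444282 189.55554882]
```

View pics/w5.png

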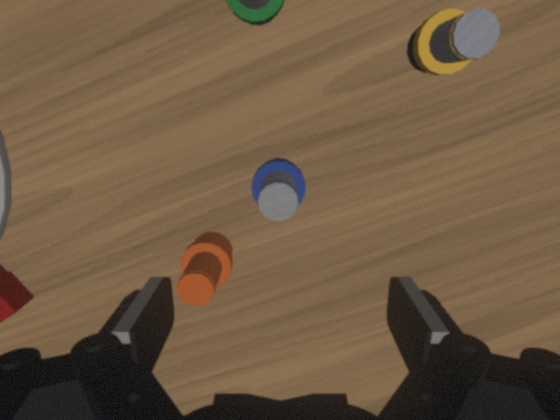

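View pics/t5.png

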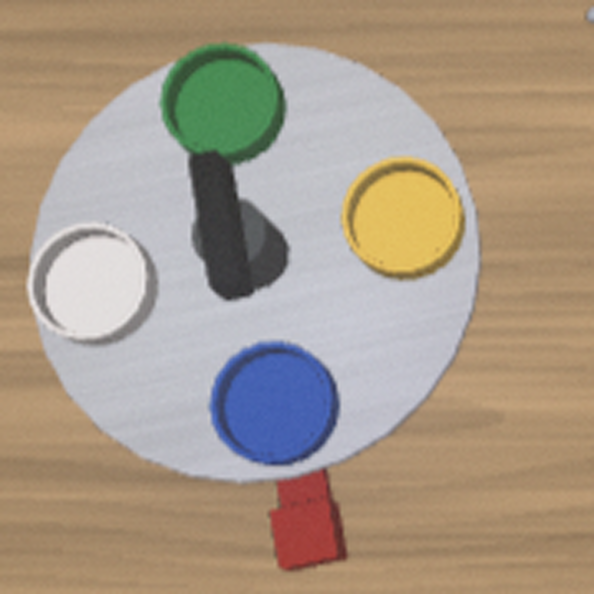

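The wheel stayed put: blue cup at (275,402) in the crop, unchanged. The blue holder's stem top is at (278,202) in the wrist picture, within 2 px of prediction. I'll descend.

```bash
python3 - <<'E'
from h import *
c=dict(np.load("w5.npz"));print(p2w("w",278,202,.078,c))
E
python3 plan.py .4555 -.1545 .06 -20.6 4
```

```text
[ 0.45602797 -0.1563864   0.078     ]
t 6.90 pos [ 0.4554 -0.1567  0.2064] yaw -20.4 tilt 0.48 F [ 0.3 -0.2 -0.1] open 0.0856 q6 1.44
1 t [-0.04 -0.03  3.66] w [-0.001 -0.002  0.001]
2 t [-0.03 -0.04  3.66] w [-0.001 -0.002  0.001]
3 t [-0.03 -0.04  3.66] w [-0.001 -0.002  0.001]
4 t [-0.02 -0.05  3.66] w [-0.001 -0.002  0.001]
```

Call:
send_rows(
  series=[
    {"tx": 0,"ty": 0,"tz": 3.6,"wx": 0,"wy": -0.005,"wz": 0,"jaw": 0},
    {"tx": 0,"ty": 0,"tz": 3.6,"wx": 0,"wy": 0,"wz": 0,"jaw": 0},
    {"tx": 0,"ty": 0,"tz": 2.6,"wx": 0,"wy": 0,"wz": 0,"jaw": 0},
    {"tx": 0,"ty": 0,"tz": 0,"wx": 0,"wy": 0,"wz": 0,"jaw": 0},
  ],
)

```text
t: 7.4
tool_pos: [0.4614, -0.1529, 0.1118]
tool_rot: [-3.091, 0.54, -0.019]
contact_force: [0.7, 0.7, 0.0]
opening: 0.0854
```

```bash
python3 plan.py .4555 -.1555 .06 -20.4 1
python3 - <<'E'
from h import *
cv2.imwrite("pics/w6.png",ctrl.get_image("wrist")[:,:,::-1])
E
```

```text
t 7.40 pos [ 0.4614 -0.1529  0.1118] yaw -19.8 tilt 0.72 F [0.7 0.7 0. ] open 0.0854 q6 1.44
1 t [-0.53  0.47  5.17] w [-0.006 -0.011  0.01 ]
```

View pics/w6.png

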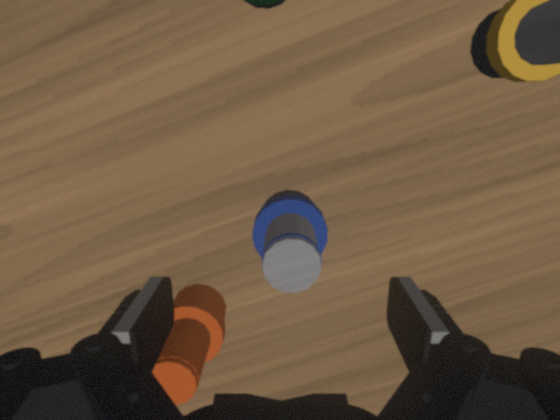

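The stem is 11 px right of the jaw centre, consistent with the measured offset, so I'll correct and go on down.

Call:
send_rows(
  series=[
    {"tx": -0.5,"ty": 0.5,"tz": 1.5,"wx": 0,"wy": -0.01,"wz": 0,"jaw": 0},
    {"tx": 0,"ty": 0,"tz": 0,"wx": 0,"wy": 0,"wz": 0,"jaw": 0},
  ],
)

```text
t: 7.7
tool_pos: [0.4579, -0.1567, 0.1004]
tool_rot: [-3.092, 0.537, -0.014]
contact_force: [0.7, -0.6, -0.2]
opening: 0.0853
```

```bash
python3 plan.py .4555 -.1555 .06 -20.4 2
```

```text
t 7.70 pos [ 0.4579 -0.1567  0.1004] yaw -19.7 tilt 0.55 F [ 0.7 -0.6 -0.2] open 0.0853 q6 1.43
1 t [-0.15 -0.01  2.02] w [-0.002 -0.004  0.006]
2 t [-0.14 -0.01  2.02] w [-0.002 -0.004  0.006]
```

Call:
send_rows(
  series=[
    {"tx": -0.2,"ty": 0,"tz": 2,"wx": 0,"wy": 0,"wz": 0,"jaw": 0},
    {"tx": -0.3,"ty": 0.1,"tz": 2,"wx": 0,"wy": 0,"wz": 0,"jaw": 0},
    {"tx": 0,"ty": 0,"tz": 0,"wx": 0,"wy": 0,"wz": 0,"jaw": 0},
  ],
)

```text
t: 8.07
tool_pos: [0.4554, -0.1572, 0.0628]
tool_rot: [-3.094, 0.538, -0.023]
contact_force: [-0.3, 0.1, 0.3]
opening: 0.0851
```

```bash
python3 plan.py .4555 -.1555 .06 -20.4 1
python3 - <<'E'
from h import *
cv2.imwrite("pics/w7.png",ctrl.get_image("wrist")[:,:,::-1])
E
```

```text
t 8.07 pos [ 0.4554 -0.1572  0.0628] yaw -19.7 tilt 0.86 F [-0.3  0.1  0.3] open 0.0851 q6 1.42
1 t [-0.05 -0.17  0.28] w [-0.004 -0.014  0.012]
```

View pics/w7.png

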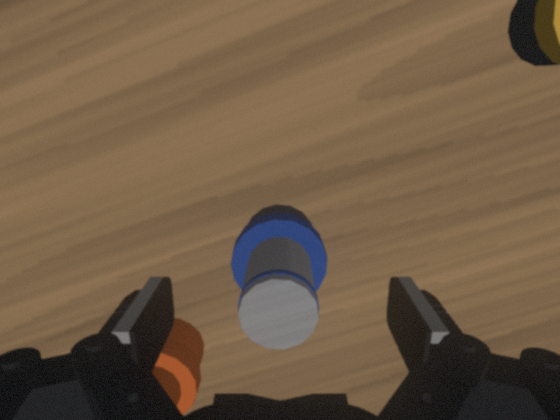

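The stem is at (279,313) and the jaws are centred near (281,312), so it's centred. I'll close.

Call:
send_rows(
  series=[
    {"tx": 0,"ty": 0,"tz": 0.2,"wx": 0,"wy": -0.014,"wz": 0,"jaw": 0.3},
    {"tx": 0,"ty": 0,"tz": 0,"wx": 0,"wy": 0,"wz": 0,"jaw": 1},
    {"tx": 0,"ty": 0,"tz": 0,"wx": 0,"wy": 0,"wz": 0,"jaw": 1},
    {"tx": 0,"ty": 0,"tz": 0,"wx": 0,"wy": 0,"wz": 0,"jaw": 1},
    {"tx": 0,"ty": 0,"tz": 0,"wx": 0,"wy": 0,"wz": 0,"jaw": 1},
  ],
  squeeze=45,
)

```text
t: 8.75
tool_pos: [0.4587, -0.1588, 0.0652]
tool_rot: [-3.094, 0.537, -0.012]
contact_force: [-0.3, 0.2, -0.8]
opening: 0.0286
```

```bash
python3 plan.py .4555 -.1555 .06 -20.4 1
python3 - <<'E'
from h import *
cv2.imwrite("pics/w8.png",ctrl.get_image("wrist")[:,:,::-1])
E
```

```text
t 8.75 pos [ 0.4587 -0.1588  0.0652] yaw -19.7 tilt 0.46 F [-0.3  0.2 -0.8] open 0.0286 q6 1.42
1 t [-0.41 -0.2   0.52] w [-0.003 -0.007  0.012]
```

View pics/w8.png

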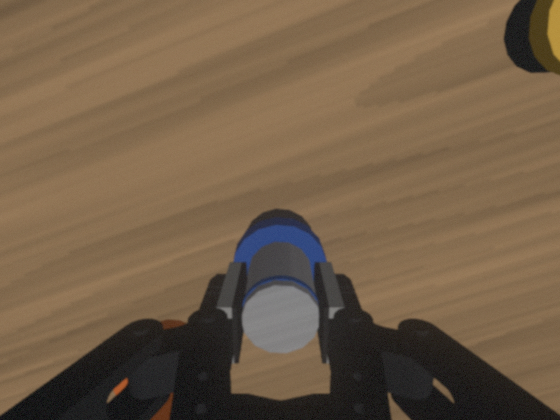

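Gripped (opening 28.6 mm). Gripping the handle before and after the turn located the axis in the robot's frame at (0.6096, 0.181), so the pocket is at about (0.517, 0.161). I'll lift and carry.

Call:
send_rows(
  series=[
    {"tx": 0,"ty": 0,"tz": -2,"wx": 0,"wy": 0,"wz": 0,"jaw": 1},
    {"tx": 0,"ty": 0,"tz": -4,"wx": 0,"wy": 0,"wz": 0,"jaw": 1},
    {"tx": 0,"ty": 0,"tz": -4,"wx": 0,"wy": 0,"wz": 0,"jaw": 1},
  ],
)

```text
t: 9.18
tool_pos: [0.4537, -0.1568, 0.161]
tool_rot: [-3.09, 0.537, 0.008]
contact_force: [-0.6, -0.7, -2.7]
opening: 0.0286
```

```bash
python3 plan.py .5195 .162 .18 11.9 10
```

```text
t 9.18 pos [ 0.4537 -0.1568  0.161 ] yaw -19.7 tilt 0.44 F [-0.6 -0.7 -2.7] open 0.0286 q6 1.42
1 t [-0.46 -3.22 -0.17] w [-0.001  0.    -0.055]
2 t [-0.28 -3.24 -0.17] w [-0.001  0.    -0.055]
3 t [-0.1  -3.25 -0.18] w [-0.001  0.    -0.055]
4 t [ 0.08 -3.25 -0.18] w [-0.001  0.    -0.055]
5 t [ 0.26 -3.25 -0.18] w [-0.001  0.    -0.055]
6 t [ 0.44 -3.23 -0.18] w [-0.001  0.    -0.055]
7 t [ 0.62 -3.2  -0.18] w [-0.001  0.    -0.055]
8 t [ 0.79 -3.16 -0.19] w [-0.001  0.    -0.055]
9 t [ 0.96 -3.11 -0.19] w [-0.001  0.    -0.055]
10 t [ 1.13 -3.05 -0.19] w [-0.001  0.    -0.055]
```

Call:
send_rows(
  series=[
    {"tx": -0.4,"ty": -3.2,"tz": -0.3,"wx": 0,"wy": 0,"wz": -0.055,"jaw": 1},
    {"tx": -0.3,"ty": -3.2,"tz": -0.3,"wx": 0,"wy": 0,"wz": -0.055,"jaw": 1},
    {"tx": -0.1,"ty": -3.2,"tz": -0.3,"wx": 0,"wy": 0,"wz": -0.055,"jaw": 1},
    {"tx": 0.1,"ty": -3.2,"tz": -0.3,"wx": 0,"wy": 0,"wz": -0.055,"jaw": 1},
    {"tx": 0.3,"ty": -3.2,"tz": -0.2,"wx": 0,"wy": 0,"wz": -0.055,"jaw": 1},
  ],
)

```text
t: 9.8
tool_pos: [0.4876, 0.0021, 0.1779]
tool_rot: [-3.137, 0.102, 0.002]
contact_force: [-0.2, 0.3, -1.8]
opening: 0.0288
```

```bash
python3 plan.py .5195 .162 .17 11.9 5
```

```text
t 9.80 pos [0.4876 0.0021 0.1779] yaw -3.7 tilt 0.19 F [-0.2  0.3 -1.8] open 0.0288 q6 1.49
1 t [ 0.43 -3.23  0.17] w [-0.001  0.    -0.055]
2 t [ 0.6  -3.2   0.17] w [-0.001  0.    -0.055]
3 t [ 0.78 -3.17  0.16] w [-0.001  0.    -0.055]
4 t [ 0.95 -3.12  0.16] w [-0.001  0.    -0.055]
5 t [ 1.12 -3.06  0.16] w [-0.001  0.    -0.055]
```

Call:
send_rows(
  series=[
    {"tx": 0.4,"ty": -3.2,"tz": 0.1,"wx": 0,"wy": 0,"wz": -0.055,"jaw": 1},
    {"tx": 0.6,"ty": -3.2,"tz": 0.1,"wx": 0,"wy": 0,"wz": -0.055,"jaw": 1},
    {"tx": 0.8,"ty": -3.2,"tz": 0.1,"wx": 0,"wy": 0,"wz": -0.055,"jaw": 1},
    {"tx": 0.9,"ty": -3.1,"tz": 0.1,"wx": 0,"wy": 0,"wz": -0.055,"jaw": 1},
    {"tx": 1.1,"ty": -3,"tz": 0.1,"wx": 0,"wy": 0,"wz": -0.055,"jaw": 1},
  ],
)

```text
t: 10.42
tool_pos: [0.5162, 0.1664, 0.1696]
tool_rot: [-3.12, -0.343, 0.009]
contact_force: [0.0, -0.2, -2.6]
opening: 0.0284
```

Call:
send_rows(
  series=[
    {"tx": 0,"ty": 0,"tz": 0,"wx": 0,"wy": 0,"wz": 0,"jaw": 1},
  ],
)

```text
t: 10.55
tool_pos: [0.5157, 0.168, 0.1686]
tool_rot: [-3.12, -0.348, 0.012]
contact_force: [0.0, 0.2, -2.1]
opening: 0.0284
```

```bash
python3 plan.py .5195 .162 .12 11.9 3
python3 - <<'E'
from h import *
cv2.imwrite("pics/s9.png",cv2.resize(ctrl.get_image("side")[180:420,60:380,::-1],None,fx=2.4,fy=2.4,interpolation=2))
cv2.imwrite("pics/w9.png",ctrl.get_image("wrist")[:,:,::-1])
E
```

```text
t 10.55 pos [0.5157 0.168  0.1686] yaw 12.7 tilt 0.47 F [ 0.   0.2 -2.1] open 0.0284 q6 1.52
1 t [0.09 0.23 1.62] w [-0.001  0.002  0.005]
2 t [0.09 0.23 1.62] w [-0.001  0.002  0.005]
3 t [0.09 0.22 1.62] w [-0.001  0.002  0.005]
```

View pics/s9.png

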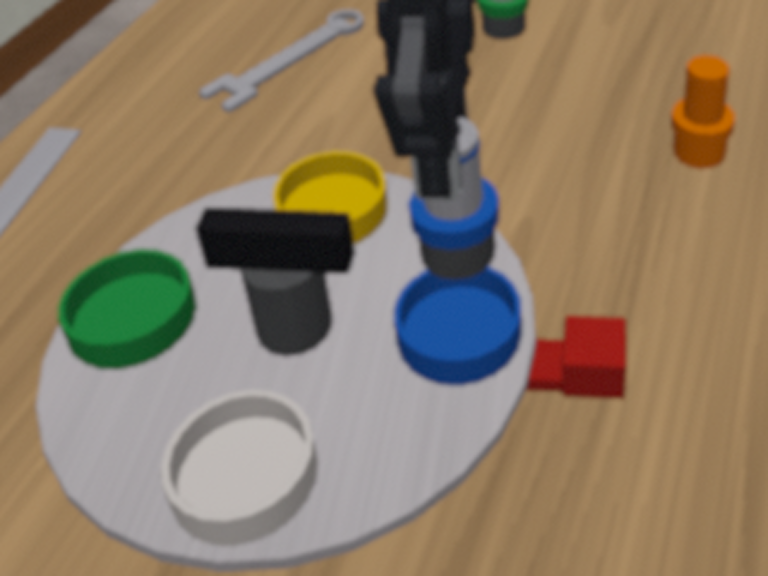

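View pics/w9.png

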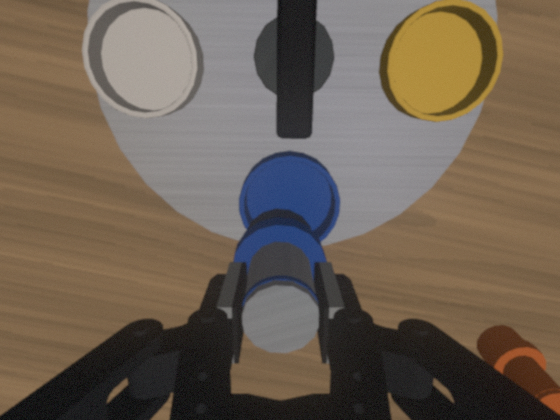

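The side view shows the holder upright above the blue cup. In the wrist view the cup is at column 290 and the holder at 281, consistent with the planned +6 mm correction.

Call:
send_rows(
  series=[
    {"tx": 0.2,"ty": 0.6,"tz": 0,"wx": 0,"wy": 0.005,"wz": 0.015,"jaw": 1},
    {"tx": 0,"ty": 0,"tz": 1.5,"wx": 0,"wy": 0,"wz": 0,"jaw": 1},
    {"tx": 0,"ty": 0,"tz": 1.5,"wx": 0,"wy": 0,"wz": 0,"jaw": 1},
    {"tx": 0,"ty": 0,"tz": 0,"wx": 0,"wy": 0,"wz": 0,"jaw": 1},
  ],
)

```text
t: 11.15
tool_pos: [0.518, 0.1578, 0.1352]
tool_rot: [-3.124, -0.312, 0.008]
contact_force: [-0.3, -1.2, -1.9]
opening: 0.0285
```

```bash
python3 plan.py .5195 .162 .101 11.9 3
python3 - <<'E'
from h import *
cv2.imwrite("pics/s10.png",cv2.resize(ctrl.get_image("side")[180:420,60:380,::-1],None,fx=2.4,fy=2.4,interpolation=2))
cv2.imwrite("pics/w10.png",ctrl.get_image("wrist")[:,:,::-1])
E
```

```text
t 11.15 pos [0.518  0.1578 0.1352] yaw 11.4 tilt 0.29 F [-0.3 -1.2 -1.9] open 0.0285 q6 1.53
1 t [ 0.08 -0.12  1.14] w [-0.001  0.002 -0.003]
2 t [ 0.08 -0.12  1.14] w [-0.001  0.002 -0.003]
3 t [ 0.08 -0.12  1.14] w [-0.001  0.002 -0.003]
```

View pics/s10.png

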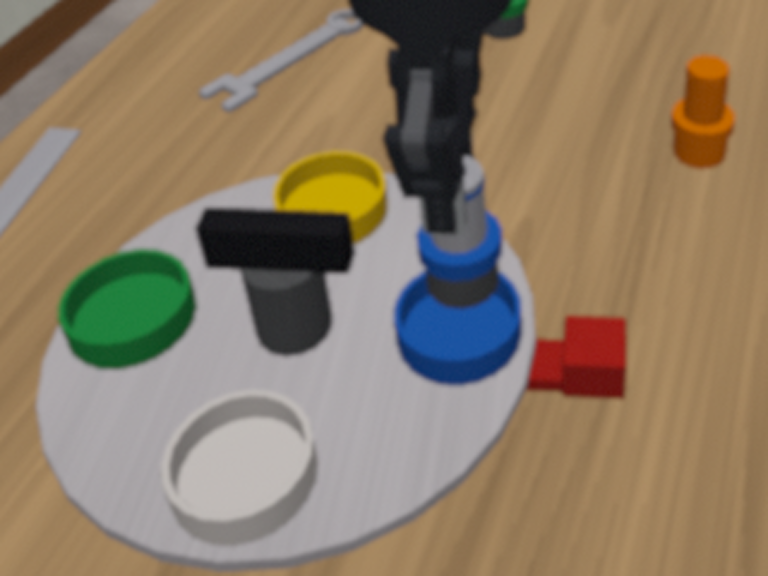

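View pics/w10.png

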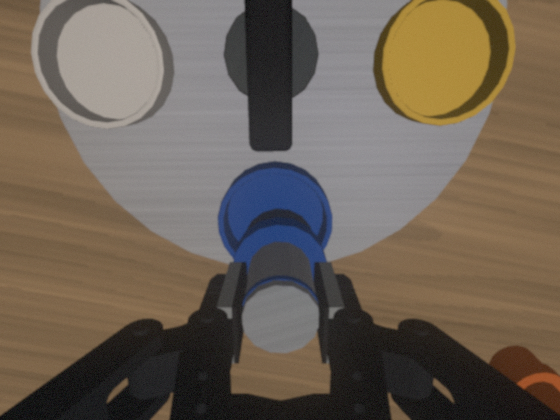

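In the wrist view the cup is at column 275 and the holder at 281, matching the planned -3.6 mm. I'll lower with the correction.

Call:
send_rows(
  series=[
    {"tx": 0.2,"ty": -0.35,"tz": 0.8,"wx": 0,"wy": 0.005,"wz": -0.01,"jaw": 1},
    {"tx": 0,"ty": 0,"tz": 0.8,"wx": 0,"wy": 0,"wz": 0,"jaw": 1},
    {"tx": 0,"ty": 0,"tz": 0,"wx": 0,"wy": 0,"wz": 0,"jaw": 1},
  ],
)

```text
t: 11.62
tool_pos: [0.521, 0.1627, 0.1208]
tool_rot: [-3.121, -0.33, -0.008]
contact_force: [0.0, -0.2, -1.9]
opening: 0.0284
```

```bash
python3 plan.py .5195 .162 .101 11.9 2
python3 - <<'E'
from h import *
cv2.imwrite("pics/w11.png",ctrl.get_image("wrist")[:,:,::-1])
E
```

```text
t 11.62 pos [0.521  0.1627 0.1208] yaw 12.1 tilt 0.33 F [ 0.  -0.2 -1.9] open 0.0284 q6 1.52
1 t [-0.08  0.02  0.99] w [-0.001 -0.003  0.002]
2 t [-0.08  0.02  0.99] w [-0.001 -0.003  0.002]
```

View pics/w11.png

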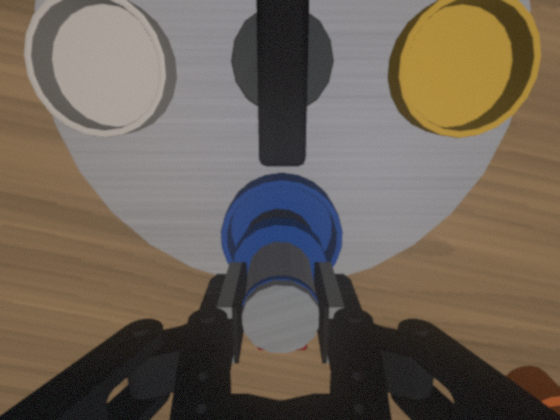

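The holder is centred (cup at column 282). I'll go down until it's nearly on the floor.

Call:
send_rows(
  series=[
    {"tx": 0,"ty": 0,"tz": 0.9,"wx": 0,"wy": 0,"wz": 0,"jaw": 1},
    {"tx": 0,"ty": 0,"tz": 0.7,"wx": 0,"wy": 0,"wz": 0,"jaw": 1},
    {"tx": 0,"ty": 0,"tz": 0,"wx": 0,"wy": 0,"wz": 0,"jaw": 1},
  ],
)

```text
t: 12.05
tool_pos: [0.5215, 0.1628, 0.1043]
tool_rot: [-3.121, -0.33, -0.01]
contact_force: [-0.5, -0.4, -2.9]
opening: 0.0285
```

```bash
python3 plan.py .5195 .162 .099 11.9 2
python3 - <<'E'
from h import *
cv2.imwrite("pics/s12.png",cv2.resize(ctrl.get_image("side")[180:420,60:380,::-1],None,fx=2.4,fy=2.4,interpolation=2))
E
```

```text
t 12.05 pos [0.5215 0.1628 0.1043] yaw 12.1 tilt 0.39 F [-0.5 -0.4 -2.9] open 0.0285 q6 1.52
1 t [-0.11  0.02  0.27] w [-0.001 -0.003  0.002]
2 t [-0.11  0.02  0.27] w [-0.001 -0.003  0.002]
```

View pics/s12.png

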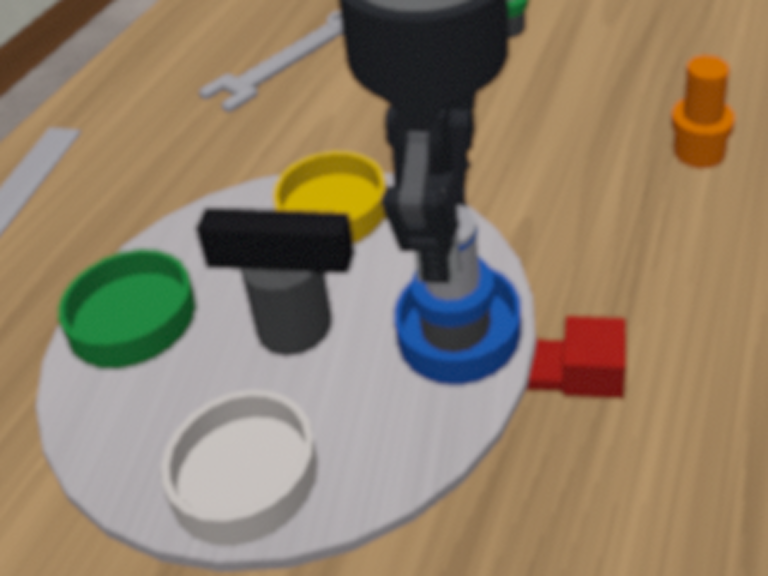

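The foot is inside the cup and near the floor. I'll make small lowering steps with a slight shift toward the pointer and watch the force.

Call:
send_rows(
  series=[
    {"tx": -0.2,"ty": 0,"tz": 0.3,"wx": 0,"wy": -0.005,"wz": 0,"jaw": 1},
    {"tx": 0,"ty": 0,"tz": 0.2,"wx": 0,"wy": 0,"wz": 0,"jaw": 1},
  ],
)

```text
t: 12.35
tool_pos: [0.52, 0.1625, 0.0999]
tool_rot: [-3.122, -0.33, -0.004]
contact_force: [0.9, -0.0, -3.2]
opening: 0.0284
```

Call:
send_rows(
  series=[
    {"tx": 0,"ty": 0,"tz": 0.15,"wx": 0,"wy": 0,"wz": 0,"jaw": 1},
    {"tx": 0,"ty": 0,"tz": 0,"wx": 0,"wy": 0,"wz": 0,"jaw": 1},
  ],
)

```text
t: 12.6
tool_pos: [0.5207, 0.1626, 0.0993]
tool_rot: [-3.122, -0.33, -0.006]
contact_force: [0.1, 0.0, -2.1]
opening: 0.0288
```

Call:
send_rows(
  series=[
    {"tx": 0,"ty": 0,"tz": 0.15,"wx": 0,"wy": 0,"wz": 0,"jaw": 1},
    {"tx": 0,"ty": 0,"tz": 0.1,"wx": 0,"wy": 0,"wz": 0,"jaw": 1},
  ],
)

```text
t: 12.85
tool_pos: [0.5215, 0.1628, 0.0992]
tool_rot: [-3.122, -0.33, -0.008]
contact_force: [-3.3, 0.0, 5.3]
opening: 0.0284
```

Contact at 0.099, as predicted (+5 N). I'll release.

Call:
send_rows(
  series=[
    {"tx": 0,"ty": 0,"tz": 0,"wx": 0,"wy": 0,"wz": 0,"jaw": 1},
    {"tx": 0,"ty": 0,"tz": 0,"wx": 0,"wy": 0,"wz": 0,"jaw": 0.5},
    {"tx": 0,"ty": 0,"tz": 0,"wx": 0,"wy": 0,"wz": 0,"jaw": 0},
    {"tx": 0,"ty": 0,"tz": 0,"wx": 0,"wy": 0,"wz": 0,"jaw": 0},
    {"tx": 0,"ty": 0,"tz": 0,"wx": 0,"wy": 0,"wz": 0,"jaw": 0},
  ],
)

```text
t: 13.48
tool_pos: [0.522, 0.1628, 0.0989]
tool_rot: [-3.122, -0.33, -0.01]
contact_force: [0.0, -0.8, 0.1]
opening: 0.0853
```

Call:
send_rows(
  series=[
    {"tx": 0,"ty": 0,"tz": -1.5,"wx": 0,"wy": 0,"wz": 0,"jaw": 0},
    {"tx": 0,"ty": 0,"tz": -3,"wx": 0,"wy": 0,"wz": 0,"jaw": 0},
    {"tx": 0,"ty": 0,"tz": -5,"wx": 0,"wy": 0,"wz": 0,"jaw": 0},
    {"tx": 0,"ty": 0,"tz": -5,"wx": 0,"wy": 0,"wz": 0,"jaw": 0},
  ],
)

```text
t: 13.98
tool_pos: [0.5186, 0.1619, 0.2453]
tool_rot: [-3.122, -0.33, 0.003]
contact_force: [0.8, 0.1, 0.1]
opening: 0.0854
```

Call:
send_rows(
  series=[
    {"tx": -1,"ty": 5,"tz": 0,"wx": 0,"wy": 0,"wz": 0,"jaw": 0},
    {"tx": -1,"ty": 5,"tz": 0,"wx": 0,"wy": 0,"wz": 0,"jaw": 0},
    {"tx": -1,"ty": 5,"tz": 0,"wx": 0,"wy": 0,"wz": 0,"jaw": 0},
    {"tx": -1,"ty": 5,"tz": 0,"wx": 0,"wy": 0,"wz": 0,"jaw": 0},
    {"tx": 0,"ty": 0,"tz": 0,"wx": 0,"wy": 0,"wz": 0,"jaw": 0},
  ],
)

```text
t: 14.6
tool_pos: [0.5259, -0.0469, 0.2601]
tool_rot: [3.122, 0.335, 0.032]
contact_force: [0.1, -0.8, 0.3]
opening: 0.0854
```

Run:
```python
from h import *
cv2.imwrite("pics/s13.png",cv2.resize(ctrl.get_image("side")[180:420,60:380,::-1],None,fx=2.4,fy=2.4,interpolation=2))
t=ctrl.get_image("top")[:,:,::-1];cv2.imwrite("pics/t13.png",cv2.resize(t[95:275,80:260],None,fx=3.3,fy=3.3,interpolation=2))
```

```text
(no output)
```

View pics/s13.png

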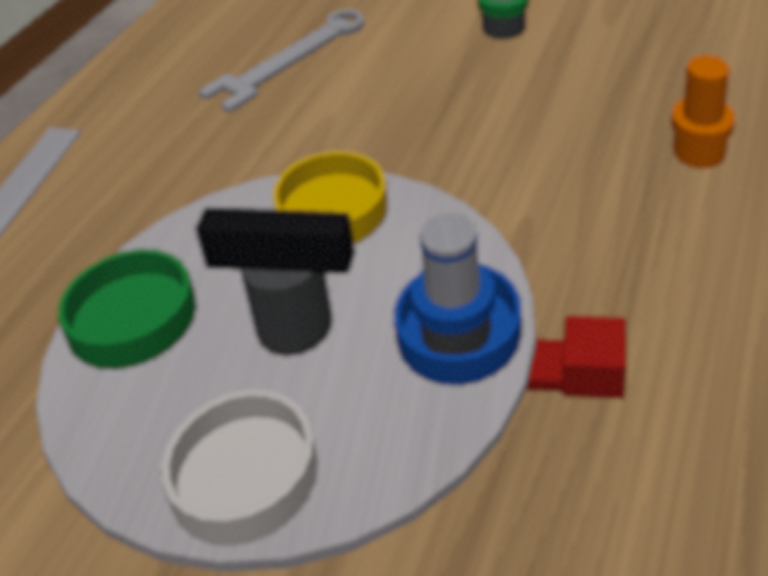

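View pics/t13.png

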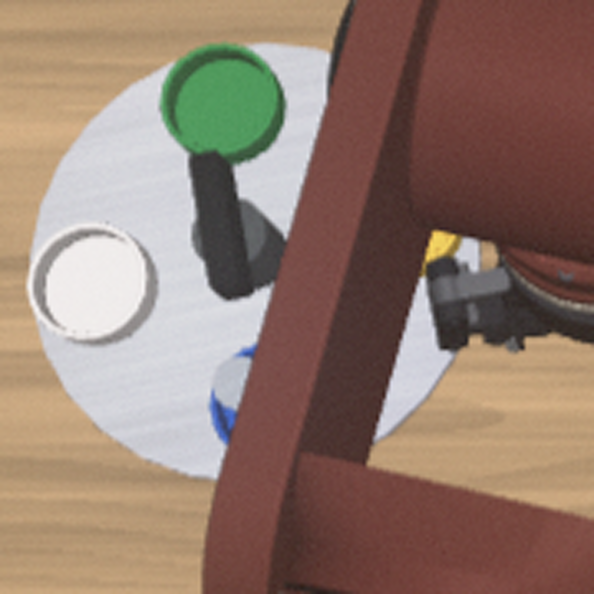

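The side view shows the holder upright in the cup with its foot at (456,325). The arm hides the top view, so I'll move farther aside.

Call:
send_rows(
  series=[
    {"tx": -1.5,"ty": 5,"tz": 0,"wx": 0,"wy": 0,"wz": 0,"jaw": 0},
    {"tx": -1.5,"ty": 5,"tz": 0,"wx": 0,"wy": 0,"wz": 0,"jaw": 0},
    {"tx": -1.5,"ty": 5,"tz": 0,"wx": 0,"wy": 0,"wz": 0,"jaw": 0},
    {"tx": 0,"ty": 0,"tz": 0,"wx": 0,"wy": 0,"wz": 0,"jaw": 0},
  ],
)

```text
t: 15.2
tool_pos: [0.5165, -0.1978, 0.2611]
tool_rot: [-3.12, -0.359, -0.037]
contact_force: [-0.1, 1.3, -0.2]
opening: 0.0853
```

Run:
```python
from h import *
t=ctrl.get_image("top")[:,:,::-1];cv2.imwrite("pics/t14.png",cv2.resize(t[95:275,80:260],None,fx=3.3,fy=3.3,interpolation=2))
```

```text
(no output)
```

View pics/t14.png

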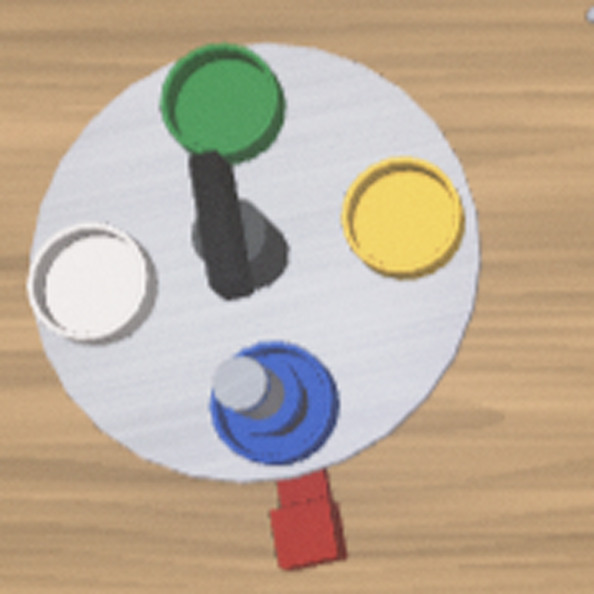

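Run:
```python
from h import *
f=lambda u,v,z:p2w("top",80+(u+.5)/3.3-.5,95+(v+.5)/3.3-.5,z)
b=f(275,403,.052); s=f(240,383,.112); k=f(262,395,.070); print(b,s,s-b,k-b)
g=lambda u,v,z:p2w("side",60+(u+.5)/2.4-.5,180+(v+.5)/2.4-.5,z)
print(g(458,313,.052), g(449,236,.112), g(453,290,.07))
```

```text
[0.51563333 0.15845315 0.052     ] [0.51759023 0.16243647 0.112     ] [0.00195691 0.00398332 0.06      ] [0.00192028 0.00297569 0.018     ]
[0.5151004  0.16591067 0.052     ] [0.51632498 0.16707426 0.112     ] [0.51695694 0.16599212 0.07      ]
```

Both cameras put the holder 2 to 4 mm from the pocket centre, upright, and the wheel unmoved. I'll hand the job in.

```bash
python3 -c "
from station import ctrl
print(ctrl.finish_job())"
```

```text
the job is handed in; nothing more can be done
None
```

I turned the carousel about 73° clockwise by its handle, so the blue pocket stands at the red pointer. I then put the blue holder upright in that pocket, let go, moved the arm clear and handed in at about 15 s. `finish_job` gives no verdict, so the outcome rests on my own checks.

**Last checks:**
- **Wheel:** In the top view the blue pocket is about 0.5° from the pointer line. It had not moved after I released the handle or after I placed the holder.
- **Holder position:** The top view puts it about 3 to 4 mm from the pocket centre, and the side view about 2 mm.
- **Upright and seated:** The stem top lies 2 mm or less, sideways, from the collar in both views. The foot met the pocket floor at the predicted height, with a tool reading of about 5 N.
- **Arm:** The gripper is fully open and clear of everything. The largest tool force in the readings after each move was about 14 N, while gripping the handle.

**What disagreed:** The cameras differed by up to about 6 mm on absolute positions, mainly in y. I aimed the placing at the wheel axis found from the handle grip, (0.610, 0.181). My first two move calls were refused for missing keys, and nothing moved.

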